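Spacer stick and next board on the drying pile

TASK

The timber test boards are being piled to dry with spacer sticks between the layers. One stick already lies across the bottom board; take the loose stick of the same thickness and lay it centred across the bare pencil line near the board's other end, then lay the second board flat on the two sticks, straight above the bottom board. Leave the thicker stick where it lies and let go of everything.

Things in the scene. Friction and masses are not known exactly. Their poses are not given: they have to be found in the camera images.
- lower_board_mid (a point): Centre of the bottom board of the pile, a brown timber board with white-sealed ends, 220 x 50 x 18 mm, lying loose and flat on the bench (its top 18 mm above the bench, this point 9 mm). x runs along its length, y across, z up.
- bare_mark (a point): Middle of the bare pencil line across the top face of the bottom board, 70 mm from its centre (x = -70 mm), where the second stick belongs; on the top face. Same axes as the board.
- taken_mark (a point): Middle of the other pencil line on the top face (x = +70 mm), hidden under the stick that already lies there. Same axes as the board.
- laid_stick_mid (a point): Centre of the stick that already lies across the bottom board, loose: pale wood, 80 x 16 x 16 mm, x along its length.
- spare_stick_mid (a point): Centre of the loose spacer stick lying on the bench that matches the laid one: pale wood, 80 x 16 x 16 mm, x along its length; centre 8 mm above the bench. About 15 g.
- thick_stick_mid (a point): Centre of the wrong stick on the bench, same pale wood and length but thicker: 80 x 28 x 28 mm, x along its length. Either stick may be the left or the right one.
- upper_board_mid (a point): Centre of the second board, lying flat on the bench by itself at the left: brown timber with white-sealed ends, 220 x 50 x 18 mm, no pencil lines, x along its length, centre 9 mm above the bench. About 0.14 kg.
- upper_board: The same second board; origin at the centre of its underside.
Mind the look-alikes: they are no part of the job. Leave any blue or turquoise look-alike of the part that bears spare_stick_mid alone.

How it is judged:
On the way:
1. the matching stick lies across the bare pencil line, let go (horizontal distance between spare_stick_mid and bare_mark below 0.02 m and angle between the x axis of spare_stick_mid and the y axis of lower_board_mid, either way round below 0.2 rad and z of spare_stick_mid in the frame of lower_board_mid between 0.013 and 0.021 m and contact force between the fingers and spare_stick below 0.1 N), for 0.2 s.
At the end, for the whole second after the job is handed in: Both 16 mm sticks lie across the bottom board, each within 20 mm of its pencil line and square within 11 degrees; the second board rests on both, level within 3 degrees, within 20 mm of straight above the bottom board and parallel within 11 degrees, at rest (horizontal distance between spare_stick_mid and bare_mark below 0.02 m and angle between the x axis of each of spare_stick_mid, laid_stick_mid and the y axis of lower_board_mid, either way round below 0.2 rad and z of spare_stick_mid in the frame of lower_board_mid between 0.013 and 0.021 m and horizontal distance between laid_stick_mid and taken_mark below 0.02 m and z of laid_stick_mid in the frame of lower_board_mid between 0.013 and 0.021 m and horizontal distance between upper_board_mid and lower_board_mid below 0.02 m and angle between the x axis of upper_board_mid and the x axis of lower_board_mid, either way round below 0.2 rad and angle between the z axis of upper_board_mid and the z axis of lower_board_mid, either way round below 0.05 rad and z of upper_board_mid in the frame of lower_board_mid between 0.031 and 0.037 m and linear speed of upper_board below 0.02 m/s); the robot touches nothing.
It fails at once if the thicker stick is moved by more than 40 mm (distance of thick_stick_mid from where it was at the start of the episode above 0.04 m).
It also fails if it takes over 51 s, if anything falls off the work surface, if the arm or the gripper's body presses on something with over 40 N, if the wrist force passes 120 N, or if a joint passes its speed limit or range.

ROBOT

A 7-joint arm with a two-finger parallel gripper is mounted at the origin on the work surface; the furniture and walls round the work are solid. World frame = base frame: x ahead of the robot, y to its left, z up, the work surface at z = 0. Lengths are in m, angles in rad, forces in N, time in s.
With the tool pointing down it reaches from about 0.425 to 0.925 m from the base axis. Payload 6.8 kg.
Tool frame: the origin (TCP) lies at the very end of the fingers, on their centre line; the grasp point (between the pads) lies 19 mm behind it; z points along the fingers, y is the line along which they close (so a half turn about z gives the same grasp; the last joint's range is limited). The gripper opens to 85 mm and grips with 20 to 120 N. Pads are 22 mm wide; open, the fingers measure 114 mm over their backs; the gripper's body (76 mm by 85 mm) begins 54 mm behind the grasp point. The pads swing forward as they close: fully open they stand 13 mm farther back than shut.
Start: joints at [-1.394, 0.477, 0.022, 1.555, -0.011, 1.109, -0.083], TCP at [0.19, 0.648, 0.231] pointing down, gripper open.
Joint ranges: [-2.96, 2.96], [-0.34, 2.1], [-1.41, 1.46], [0.24, 2.44], [-1.37, 4.51], [0.17, 1.92], [-2.96, 2.96]. Speed limits (rad/s): [2.39, 2.39, 3.14, 3.14, 3.14, 3.14, 3.14].

INTERFACE

Orientations are given as a unit quaternion [w, x, y, z].
In Python, from station import bot gives the robot as it stands.
- The arm moves only by the tool apply_moves, never from a script. Its argument "deltas" is a list of rows, each a list of 3 entries, a list of its own where there are three numbers: the closure, from 0 (fully open) to 1 (shut), then the shift along the tool's x, y, z in units of 0.2 m (1.0 is 0.2 m), then the turn about the tool's z in units of 2 pi rad (1.0 is 2 pi rad). A call has 1 to 12 rows; each row is the pose to reach, as a shift and turn from the pose commanded when the call began, along the tool's axes at that moment, turning the shorter way round; what a row does not reach only later rows make up. A row lasts 1/10 s, in which the tool goes at most 50 mm and 8.59 degrees, less where a joint would pass 70% of its speed; a pose out of reach is approached as far as the arm can. A call with a number of a shift or a turn outside -1 to 1 is refused whole. A call with a gripper value outside its range is refused whole. The fingers move at their own pace and stop on an object; "squeeze" is the grip in N (left out, the last holds). Time passes only in rows, so rows that repeat a pose let the fingers close. It gives the time, the measured TCP pose, the force, the opening and the grip force at its end, in the units of the state.
- bot.get_obs(): the state, without advancing time (a new reading comes with each control period).
- bot.read_camera(name): name is "scene" or "top"; returns a dict with "color" (400x640x3 uint8, red, green, blue), "intrinsics" (3x3 intrinsics, pixels), "pose" (4x4, takes a point from camera to world coordinates). Camera axes: x right, y down, z forward; pixel columns grow to the right and rows downward; lengths in m; the calibration is good to about 2 mm. A picture is of the moment at which its call begins. There is no depth.
- bot.hand_in(): hands the job in; it is judged then, once.
Trained networks look in a picture, given as the dict that the camera call returned (one of the last four; its "shot" number tells which), for a name from the list of things; names that differ only in an ending like _2 or _b are one class to them, and where a whole thing is asked for, a point or a joint stands for the part that bears it (a point fixed in the world has none). Each returns a list of dicts, best first, with "confidence" (0 to 1); they miss things now and then, are a little off and sometimes report something else, mostly with a low value. They report only what shows in the picture. A call takes as long as a camera call. They do not tell look-alikes from the thing itself.
- bot.look_for(picture, target): "point" ([x, y, z] in m, in world coordinates, good to about 4 mm: the middle of the surface that is visible of it).
The state is a dict: "t": time; "q": joint angles; "joint_vel": joint speeds; "joint_torque": joint torques, N m; "eef_pos": TCP position; "tool_rot": TCP orientation; "contact_force": force on the tool from outside, world axes, zero at the start; "torque": the same for the moment, N m; "gripper_width": opening from 0.0 (shut) to 1.0 (fully open); "grasp_force": force on a finger pad.
Only numpy, scipy, OpenCV 4.12 (cv2) and the standard library are available. Lean on these libraries where they do the work, as an engineer would, in place of code of your own. Each camera call takes 0.05 s, during which the arm holds its last target. There are 200 camera calls.

## Working session

There is one attempt and no reset: what is moved stays moved. The work goes in short steps, Python scripts to look and compute and a tool call to move; the robot and the scene stay as the last step left them, time stands still between calls to the robot, and variables do not carry over. Pictures are saved under pics/ and viewed, at most 13 in all, crops included, and the job is handed in when it is done.

Besides the shell and the picture viewer there is one more tool, called after "Emit:" as a command line: name --argument value ..., lists and objects as JSON in quotes. apply_moves: Moves the arm, as the interface text tells. Its arguments: {"type":"object","properties":{"deltas":{"type":"array","items":{"type":"array"}},"squeeze":{"type":"number"}},"required":["deltas"]}

```bash
mkdir -p pics; ls
python3 - <<'E'
from station import bot
import cv2
o=bot.get_obs();print(o)
for n in("top","scene"):
    p=bot.read_camera(n);cv2.imwrite(f"pics/{n}0.png",p["color"][...,::-1])
    print(n,p["intrinsics"].tolist(),p["pose"].round(4).tolist())
    for t in("spare_stick_mid","thick_stick_mid","laid_stick_mid","upper_board_mid","lower_board_mid","bare_mark"):
        print(t,[(d["point"],d["confidence"]) for d in bot.look_for(p,t)][:4])
E
```

```text
pics
{'t': 0.0, 'q': array([-1.39406304,  0.47781251,  0.02234158,  1.55646771, -0.0114754 ,
        1.10932353, -0.08312134]), 'joint_vel': array([-0.00048895, -0.00095946, -0.00112171,  0.00107565,  0.00031682,
        0.00011057,  0.0013327 ]), 'joint_torque': array([-2.63497677e-04, -5.96465492e+01,  1.60802275e+00, -2.81196839e+01,
        1.25496447e-02,  9.39669320e-03, -9.92920860e-06]), 'eef_pos': array([0.18952595, 0.64721143, 0.23031059]), 'tool_rot': array([-5.20599633e-05,  1.41930974e-01,  9.89876110e-01, -9.39981760e-04]), 'contact_force': array([ 0.15293799,  0.21381091, -0.10012287]), 'torque': array([ 0.00783759,  0.01155662, -0.00736067]), 'grasp_force': 0.0, 'gripper_width': 1.0029031419582037}
top [[375.3493912242733, 0.0, 313.9619638057156], [0.0, 375.3493912242733, 198.46884221657132], [0.0, 0.0, 1.0]] [[-0.0001, -0.986, 0.1666, 0.3425], [-0.9996, -0.0046, -0.0277, 0.0366], [0.0281, -0.1666, -0.9856, 0.8774], [0.0, 0.0, 0.0, 1.0]]
spare_stick_mid [([0.5106, -0.2453, 0.0178], 0.7), ([0.4247, 0.1349, 0.0151], 0.62), ([0.556, 0.1353, 0.0149], 0.55), ([0.4383, -0.0
[... 213 characters left out ...]
8], 0.87)]
bare_mark [([0.4663, -0.1219, 0.0204], 0.84)]
scene [[418.7089316304089, 0.0, 325.5241561735433], [0.0, 418.7089316304089, 194.45398018399854], [0.0, 0.0, 1.0]] [[-0.7606, -0.4364, 0.4807, 0.0752], [-0.6492, 0.5195, -0.5556, 0.4987], [-0.0073, -0.7347, -0.6784, 0.63], [0.0, 0.0, 0.0, 1.0]]
spare_stick_mid [([0.5518, 0.1471, 0.0188], 0.93), ([0.4298, 0.1404, 0.0149], 0.89), ([0.5075, -0.2438, 0.0165], 0.82), ([0.4369, 0.003, 0.0187], 0.61)]
thick_stick_mid [([0.54, 0.0605, 0.024], 0.93)]
laid_stick_mid [([0.3898, -0.1211, 0.0371], 0.75)]
upper_board_mid [([0.4007, 0.2689, 0.0136], 0.8)]
lower_board_mid [([0.4611, -0.1157, 0.0168], 0.7)]
bare_mark [([0.4629, -0.1184, 0.0178], 0.65)]
```

View pics/top0.png

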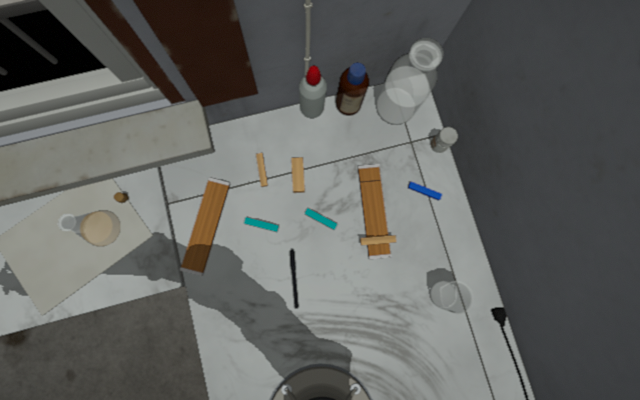

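View pics/scene0.png

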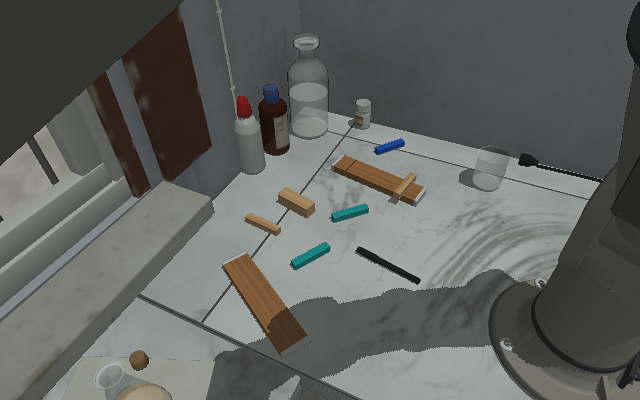

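Besides the thin pale stick at top px (262,169), three things could be mistaken for it: the thick pale stick (298,174), the turquoise ones (262,224) and (320,218), and the blue one (424,190). I pick (262,169) because it is pale and thin. Next I'll measure the outlines and check the choice in a crop.

```bash
cat > h.py <<'E'
import numpy as np,cv2
from station import bot
def plane(p,uv,z):
    K,T=p["intrinsics"],p["pose"]; uv=np.atleast_2d(np.asarray(uv,float))
    d=np.c_[uv,np.ones(len(uv))]@np.linalg.inv(K).T@T[:3,:3].T
    return T[:3,3]+d*((z-T[2,3])/d[:,2])[:,None]
def proj(p,X):
    K,T=p["intrinsics"],p["pose"]; c=(np.atleast_2d(X)-T[:3,3])@T[:3,:3]@K.T
    return c[:,:2]/c[:,2:]
def blobs(p,z,roi):
    u0,v0,u1,v1=roi; hsv=cv2.cvtColor(p["color"],cv2.COLOR_RGB2HSV)
    m=((hsv[...,1]>70)&(hsv[...,0]>5)&(hsv[...,0]<28)).astype(np.uint8); k=np.zeros_like(m);k[v0:v1,u0:u1]=m[v0:v1,u0:u1]
    out=[]
    for c in cv2.findContours(k,cv2.RETR_EXTERNAL,cv2.CHAIN_APPROX_NONE)[0]:
        if cv2.contourArea(c)<60: continue
        w=plane(p,c[:,0],z)[:,:2]
        (cx,cy),s,_=r=cv2.minAreaRect((w*1000).astype(np.float32)); b=cv2.boxPoints(r)
        e=max((b[1]-b[0],b[2]-b[1]),key=np.linalg.norm)
        out.append((round(cx,1),round(cy,1),np.round(s,1).tolist(),round(np.degrees(np.arctan2(e[1],e[0]))%180,1)))
    return out
E
python3 - <<'E'
from h import *
p=bot.read_camera("top");s=bot.read_camera("scene")
for n,z,r,q in(("spare",.016,(245,145,278,195),(238,205,283,240)),("thick",.028,(282,150,312,200),(272,180,318,220)),("lower",.018,(345,155,405,265),(325,145,430,208)),("upper",.018,(170,170,240,280),(215,245,310,355))):
    print(n,blobs(p,z,r),blobs(s,z,q))
c=p["color"][140:280,170:450,::-1]; c=cv2.resize(c,None,fx=2.8,fy=2.8,interpolation=cv2.INTER_CUBIC);cv2.imwrite("pics/crop1.png",c)
E
```

```text
spare [(557.3, 135.8, [79.9, 15.5], np.float32(10.1))] [(552.3, 143.3, [86.1, 24.5], np.float32(10.1))]
thick [(543.3, 51.6, [81.0, 28.3], np.float32(3.1))] [(534.1, 63.0, [94.5, 46.3], np.float32(4.5))]
lower [(461.1, -132.8, [206.0, 81.1], np.float32(0.5))] [(459.8, -129.4, [207.5, 97.4], np.float32(7.7))]
upper [(424.7, 260.4, [52.6, 204.7], np.float32(165.7))] [(423.0, 265.8, [52.3, 206.8], np.float32(165.5))]
```

View pics/crop1.png

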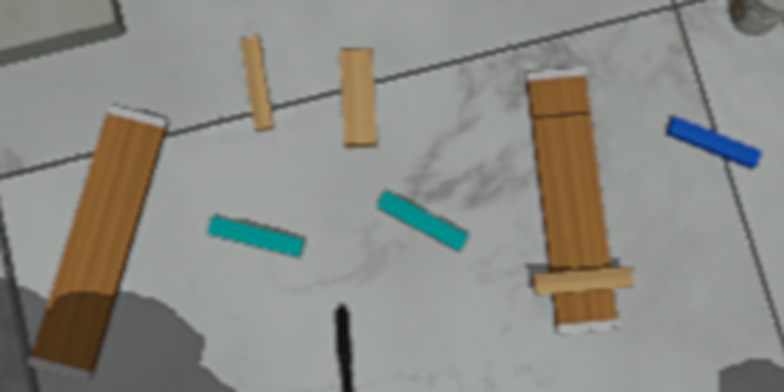

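The crop shows the thin pale stick at (257,83), clearly thinner than its neighbour at (359,97). It measures 80x15.5 mm, so it is the right one. The pencil line runs at crop y≈114, and the laid stick is at (583,280).

Run:
```python
from h import *
p=bot.read_camera("top")
f=lambda a,z:plane(p,np.array(a)/2.8-0.3+[170,140],z)[:,:2]*1000
def rep(n,a,z):
    w=f(a,z);c=w.mean(0);d=(w[0]+w[1]-w[2]-w[3])/2
    print(n,c.round(1),"L",np.linalg.norm(d).round(1),"W",np.linalg.norm(w[0]-w[1]).round(1),"ang",np.degrees(np.arctan2(d[1],d[0])).round(1))
rep("lower",[(528,76),(586,71),(619,325),(558,330)],.018)
rep("upper",[(108,107),(167,124),(94,376),(31,358)],.018)
rep("laid",[(634,275),(634,283),(534,283),(534,285)],.034)
print("line",f([(560,114.5)],.018),"stickmid",f([(583,279)],.034))
```

```text
lower [ 460.4 -127.3] L 213.2 W 49.6 ang 5.5
upper [425.6 259.1] L 211.2 W 51.2 ang -13.9
laid [ 390.6 -131.8] L 80.9 W 6.4 ang -87.1
line [[ 531.09644943 -118.71572597]] stickmid [[ 392.56698272 -131.02137205]]
```

Emit:
apply_moves --deltas '[[0.4,[-0.2,-0.16,0],0],[0.4,[-0.4,-0.32,0],0],[0.4,[-0.6,-0.48,0],0],[0.4,[-0.83,-0.645,0],0],[0.4,[-0.83,-0.645,0],0]]'

```text
t: 1.35
eef_pos: [0.3178, 0.4717, 0.2316]
tool_rot: [0.001, 0.146, 0.989, -0.001]
contact_force: [0.6, -0.3, 0.2]
gripper_width: 0.596
grasp_force: 0.0
```

Emit:
apply_moves --deltas '[[0.45,[-0.2,-0.16,0],0],[0.45,[-0.4,-0.32,0],0],[0.45,[-0.6,-0.48,0],0],[0.45,[-0.83,-0.645,0],0],[0.45,[-0.83,-0.645,0],0]]'

```text
t: 1.85
eef_pos: [0.4397, 0.3012, 0.2317]
tool_rot: [0.001, 0.146, 0.989, -0.001]
contact_force: [0.6, 0.1, -1.1]
gripper_width: 0.549
grasp_force: 0.0
```

Emit:
apply_moves --deltas '[[0.45,[-0.2,-0.16,0.1],-0.02],[0.45,[-0.4,-0.32,0.2],-0.04],[0.45,[-0.6,-0.48,0.3],-0.06],[0.45,[-0.82,-0.645,0.4],-0.073],[0.45,[-0.82,-0.645,0.5],-0.073],[0.45,[-0.82,-0.645,0.6],-0.073],[0.45,[-0.82,-0.645,0.6],-0.073],[0.45,[-0.82,-0.645,0.6],-0.073]]'

```text
t: 2.65
eef_pos: [0.5567, 0.1383, 0.1115]
tool_rot: [-0.0, -0.087, 0.996, 0.0]
contact_force: [0.8, 0.7, 0.5]
gripper_width: 0.549
grasp_force: 0.0
```

```bash
cat >> h.py <<'E'
from scipy.spatial.transform import Rotation as R
def delta(x,y,z,yang):
    o=bot.get_obs(); M=R.from_quat(np.roll(o["tool_rot"],-1)).as_matrix()
    d=M.T@(np.array([x,y,z])-o["eef_pos"]); a=np.degrees(np.arctan2(M[1,1],M[0,1]))
    t=-((yang-a+90)%180-90)
    print("t",round(o["t"],2),"tcp",o["eef_pos"].round(4),"yang",a.round(1),"w",round(o["gripper_width"],3),"F",o["contact_force"].round(1),"g",round(o["grasp_force"],1),"q",o["q"].round(2))
    print("shift",(d/.2).round(3),"turn",round(t/360,4))
E
python3 - <<'E'
from h import *
delta(.557,.136,.004,100.1)
p=bot.read_camera("top");cv2.imwrite("pics/top2.png",cv2.resize(p["color"][130:290,170:450,::-1],None,fx=2.8,fy=2.8))
E
```

```text
t 2.65 tcp [0.5567 0.1383 0.1115] yang 100.0 w 0.549 F [0.8 0.7 0.5] g 0.0 q [-0.48  0.46  0.16  1.91 -0.1   0.78  1.48]
shift [ 0.    -0.012  0.537] turn -0.0002
```

View pics/top2.png

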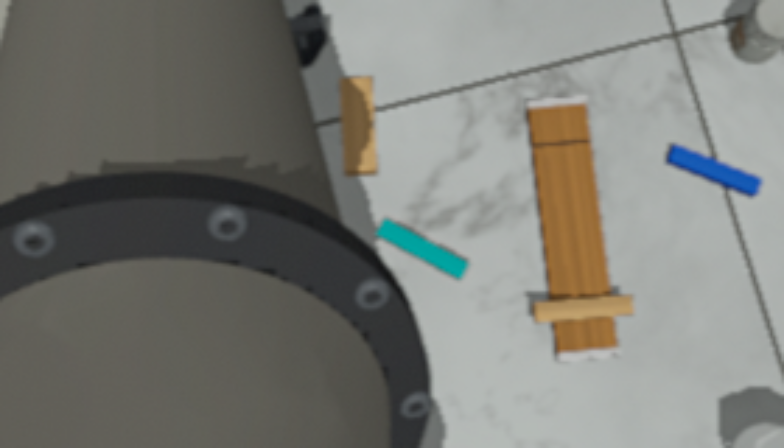

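The arm hides the stick from the top camera here. The measured pose agrees with the known sizes and the opening leaves about 15 mm each side, so I descend and grip.

Emit:
apply_moves --deltas '[[0.45,[0,-0.012,0.2],0],[0.45,[0,-0.012,0.35],0],[0.45,[0,-0.012,0.47],0],[0.45,[0,-0.012,0.535],0],[0.45,[0,-0.012,0.535],0],[1,[0,-0.012,0.535],0],[1,[0,-0.012,0.535],0],[1,[0,-0.012,0.535],0],[1,[0,-0.012,0.535],0],[1,[0,-0.012,0.535],0],[1,[0,-0.012,0.535],0],[1,[0,-0.012,0.535],0]]' --squeeze 30

```text
t: 3.9
eef_pos: [0.5586, 0.1352, 0.006]
tool_rot: [0.001, -0.087, 0.996, 0.0]
contact_force: [-1.4, 0.8, 8.0]
gripper_width: 0.175
grasp_force: 30.4
```

Emit:
apply_moves --deltas '[[1,[0,0,-0.1],0],[1,[0,0,-0.3],0],[1,[0,0,-0.5],0],[1,[0,0,-0.6],0],[1,[0,0,-0.6],0]]'

```text
t: 4.4
eef_pos: [0.5599, 0.1353, 0.1284]
tool_rot: [0.004, -0.087, 0.996, 0.001]
contact_force: [-0.8, 0.0, -0.9]
gripper_width: 0.179
grasp_force: 29.5
```

Run:
```python
from h import *
delta(.531,-.1205,.12,5.5)
p=bot.read_camera("scene");cv2.imwrite("pics/s3.png",p["color"][...,::-1])
```

```text
t 4.4 tcp [0.5599 0.1353 0.1284] yang 99.9 w 0.179 F [-0.8  0.  -0.9] g 29.5 q [-0.48  0.43  0.17  1.9  -0.1   0.8   1.49]
shift [ 0.363 -1.235  0.038] turn -0.2377
```

View pics/s3.png

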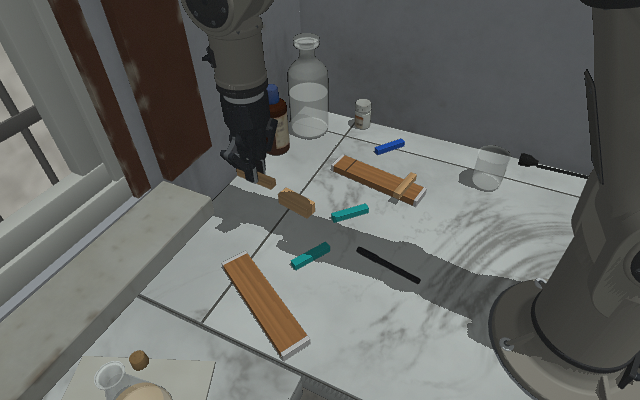

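The stick is held near its middle, at about px (257,180). I carry it over the bare line, turning +0.262 so the last joint stays in range.

Emit:
apply_moves --deltas '[[1,[0.05,-0.12,0],0.02],[1,[0.1,-0.3,0],0.042],[1,[0.15,-0.5,0],0.065],[1,[0.2,-0.7,0],0.087],[1,[0.25,-0.85,0],0.11],[1,[0.3,-0.95,0],0.13],[1,[0.3,-0.95,0],0.155],[1,[0.3,-0.95,0],0.18],[1,[0.3,-0.95,0],0.2],[1,[0.3,-0.95,0],0.222],[1,[0.3,-0.95,0],0.242],[1,[0.3,-0.95,0],0.262]]'

```text
t: 5.65
eef_pos: [0.5302, -0.0628, 0.1232]
tool_rot: [-0.001, 0.673, 0.739, -0.001]
contact_force: [-0.3, -0.7, -0.3]
gripper_width: 0.178
grasp_force: 29.5
```

Run:
```python
from h import *
delta(.531,-.1205,.08,5.5)
```

```text
t 5.65 tcp [ 0.5302 -0.0628  0.1232] yang 5.3 w 0.178 F [-0.3 -0.7 -0.3] g 29.5 q [-0.48  0.44  0.61  2.02 -0.35  0.79  0.44]
shift [-0.287 -0.022  0.216] turn -0.0004
```

Emit:
apply_moves --deltas '[[1,[-0.1,-0.01,0.05],0],[1,[-0.2,-0.022,0.12],0],[1,[-0.287,-0.022,0.2],0],[1,[-0.287,-0.022,0.216],0],[1,[-0.287,-0.022,0.216],0],[1,[-0.287,-0.022,0.216],0]]'

```text
t: 6.25
eef_pos: [0.5323, -0.1194, 0.081]
tool_rot: [-0.0, 0.671, 0.741, -0.0]
contact_force: [1.2, 0.5, -0.1]
gripper_width: 0.173
grasp_force: 29.5
```

Run:
```python
from h import *
delta(.531,-.1205,.0255,5.5)
p=bot.read_camera("scene");cv2.imwrite("pics/s4.png",cv2.resize(p["color"][100:240,280:480,::-1],None,fx=4,fy=4))
```

```text
t 6.25 tcp [ 0.5323 -0.1194  0.081 ] yang 5.7 w 0.173 F [ 1.2  0.5 -0.1] g 29.5 q [-0.33  0.52  0.56  2.02 -0.42  0.72  0.6 ]
shift [-0.005 -0.007  0.278] turn 0.0005
```

View pics/s4.png

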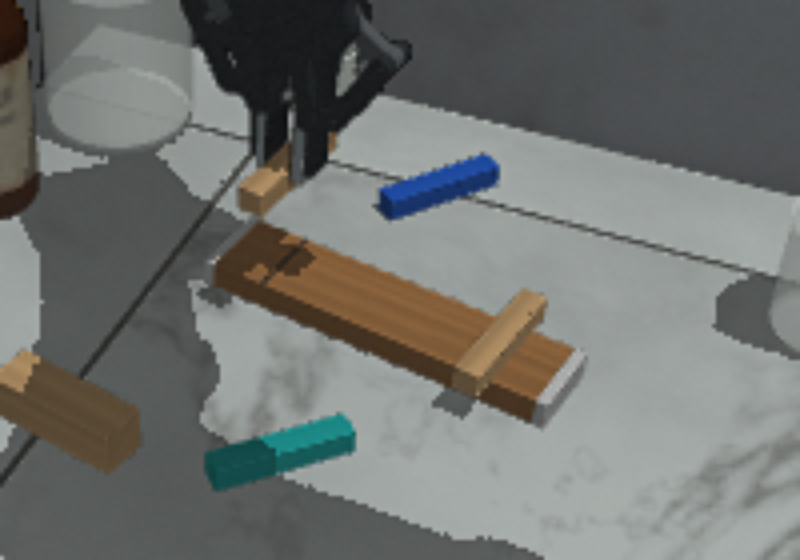

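The stick hangs above the pencil line (crop 285,260) and parallel to it. Lower it, release, and lift.

Emit:
apply_moves --deltas '[[1,[-0.005,-0.007,0.1],0],[1,[-0.005,-0.007,0.18],0],[1,[-0.005,-0.007,0.24],0],[1,[-0.005,-0.007,0.27],0],[1,[-0.005,-0.007,0.277],0],[1,[-0.005,-0.007,0.277],0],[1,[-0.005,-0.007,0.277],0]]'

```text
t: 7.0
eef_pos: [0.5316, -0.1216, 0.0263]
tool_rot: [0.0, 0.671, 0.741, 0.0]
contact_force: [0.2, -0.5, -0.2]
gripper_width: 0.175
grasp_force: 29.5
```

Emit:
apply_moves --deltas '[[0.75,[0,0,0],0],[0.6,[0,0,0],0],[0.5,[0,0,0],0],[0.5,[0,0,0],0],[0.5,[0,0,0],0],[0.5,[0,0,-0.1],0],[0.5,[0,0,-0.25],0],[0.5,[0,0,-0.5],0],[0.5,[0,0,-0.6],0],[0.5,[0,0,-0.6],0]]'

```text
t: 8.0
eef_pos: [0.5332, -0.1221, 0.1488]
tool_rot: [0.002, 0.672, 0.741, 0.002]
contact_force: [0.4, -0.0, 0.1]
gripper_width: 0.501
grasp_force: 0.0
```

Run:
```python
from h import *
delta(.4255,.2595,.13,76)
p=bot.read_camera("scene");cv2.imwrite("pics/s5.png",cv2.resize(p["color"][100:240,280:480,::-1],None,fx=4,fy=4))
```

```text
t 8.0 tcp [ 0.5332 -0.1221  0.1488] yang 5.6 w 0.501 F [ 0.4 -0.   0.1] g 0.0 q [-0.39  0.42  0.64  1.98 -0.34  0.84  0.53]
shift [ 1.951 -0.349  0.091] turn -0.1955
```

View pics/s5.png

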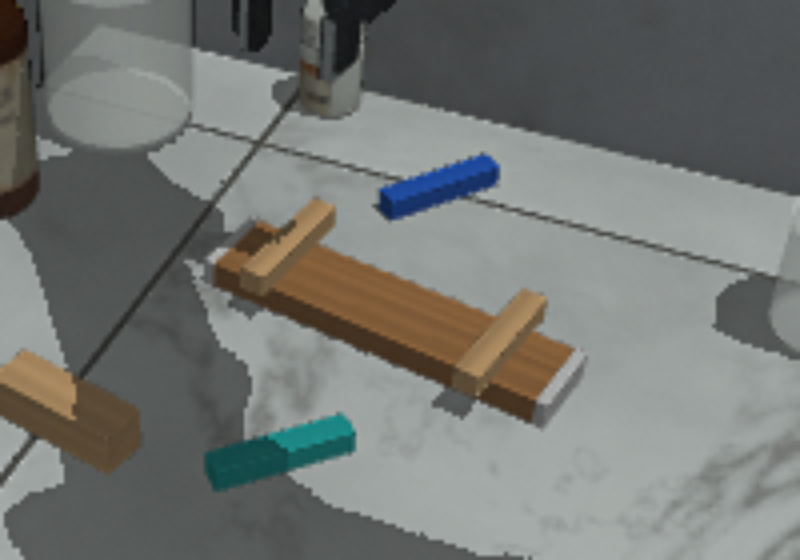

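The second stick lies square over the pencil line and is released. Now to the second board.

Emit:
apply_moves --deltas '[[0.2,[0.2,-0.04,0],0],[0,[0.4,-0.08,0],0],[0,[0.6,-0.12,0],0],[0,[0.8,-0.15,0],0],[0,[0.97,-0.175,0],0]]'

```text
t: 8.55
eef_pos: [0.4753, 0.0701, 0.1443]
tool_rot: [-0.001, 0.671, 0.741, -0.001]
contact_force: [-0.3, 0.8, -0.1]
gripper_width: 1.001
grasp_force: 0.0
```

Emit:
apply_moves --deltas '[[0,[0.2,-0.04,0],-0.022],[0,[0.4,-0.08,0],-0.044],[0,[0.6,-0.12,0],-0.066],[0,[0.8,-0.15,0.03],-0.088],[0,[0.97,-0.175,0.05],-0.11],[0,[0.97,-0.175,0.08],-0.132],[0,[0.97,-0.175,0.08],-0.154],[0,[0.97,-0.175,0.08],-0.176],[0,[0.97,-0.175,0.08],-0.195],[0,[0.97,-0.175,0.08],-0.195],[0,[0.97,-0.175,0.08],-0.195]]'

```text
t: 9.65
eef_pos: [0.4227, 0.2572, 0.1287]
tool_rot: [-0.001, 0.125, 0.992, -0.001]
contact_force: [0.5, -0.4, 0.6]
gripper_width: 0.998
grasp_force: 0.0
```

Run:
```python
from h import *
delta(.4255,.2595,.006,76)
s=bot.read_camera("scene")
cv2.imwrite("pics/s6.png",cv2.resize(s["color"][180:370,180:420,::-1],None,fx=3,fy=3))
```

```text
t 9.65 tcp [0.4227 0.2572 0.1287] yang 75.6 w 0.998 F [ 0.5 -0.4  0.6] g 0.0 q [-0.91  0.32  0.29  2.09 -0.13  0.75  0.78]
shift [-0.012  0.015  0.614] turn -0.001
```

View pics/s6.png

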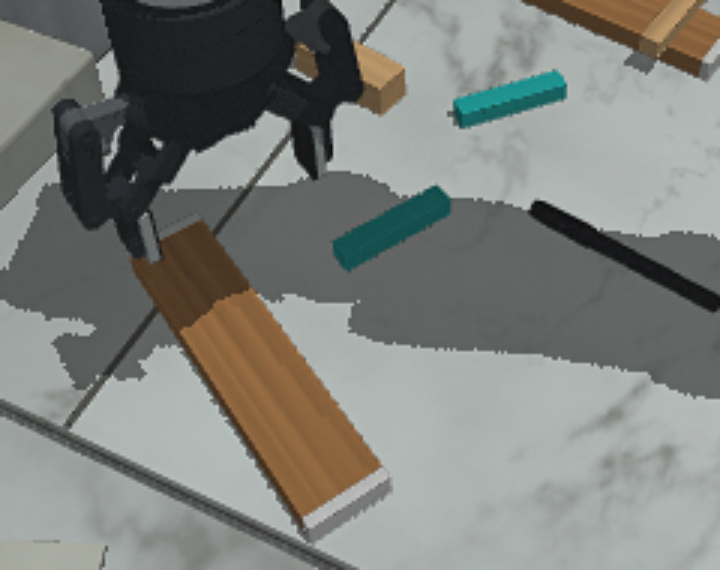

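Emit:
apply_moves --deltas '[[0,[-0.012,0.015,0.15],0],[0,[-0.012,0.015,0.3],0],[0,[-0.012,0.015,0.42],0],[0,[-0.012,0.015,0.53],0],[0,[-0.012,0.015,0.6],0],[0,[-0.012,0.015,0.635],0],[0,[-0.012,0.015,0.635],0]]'

```text
t: 10.4
eef_pos: [0.426, 0.2598, 0.0021]
tool_rot: [-0.0, 0.124, 0.992, -0.0]
contact_force: [-0.2, 0.6, -0.3]
gripper_width: 0.998
grasp_force: 0.0
```

Emit:
apply_moves --deltas '[[1,[0,0,0],0],[1,[0,0,0],0],[1,[0,0,0],0],[1,[0,0,0],0],[1,[0,0,0],0],[1,[0,0,0],0]]' --squeeze 70

```text
t: 11.0
eef_pos: [0.4271, 0.2607, 0.004]
tool_rot: [0.001, 0.123, 0.992, 0.001]
contact_force: [-1.2, -0.5, 8.0]
gripper_width: 0.562
grasp_force: 72.2
```

Emit:
apply_moves --deltas '[[1,[0,0,-0.05],0],[1,[0,0,-0.15],0],[1,[0,0,-0.3],0],[1,[0,0,-0.45],0],[1,[0,0,-0.6],0],[1,[0,0,-0.65],0],[1,[0,0,-0.65],0]]'

```text
t: 11.7
eef_pos: [0.4271, 0.2607, 0.1343]
tool_rot: [0.001, 0.123, 0.992, 0.001]
contact_force: [0.4, -0.4, -1.0]
gripper_width: 0.559
grasp_force: 72.9
```

Run:
```python
from h import *
delta(.461,-.127,.13,95.5)
s=bot.read_camera("scene")
cv2.imwrite("pics/s7.png",s["color"][...,::-1])
```

```text
t 11.7 tcp [0.4271 0.2607 0.1343] yang 75.8 w 0.559 F [ 0.4 -0.4 -1. ] g 72.9 q [-0.92  0.32  0.3   2.08 -0.14  0.76  0.79]
shift [-0.639 -1.838  0.017] turn -0.0546
```

View pics/s7.png

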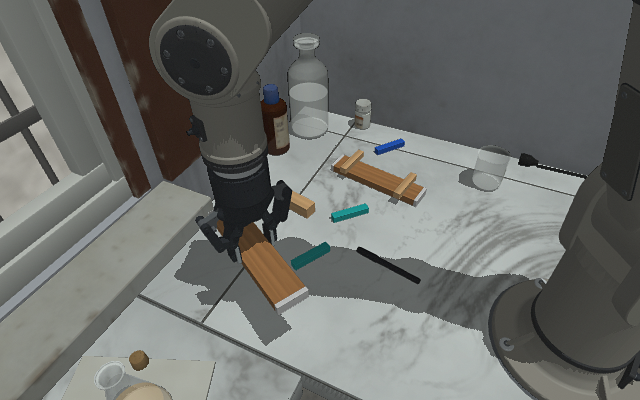

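The board is held level by its middle. I carry it over, bowing slightly outward to stay within reach.

Emit:
apply_moves --deltas '[[1,[-0.1,-0.1,0],-0.006],[1,[-0.2,-0.26,0],-0.012],[1,[-0.3,-0.43,0],-0.018],[1,[-0.4,-0.6,0],-0.024],[1,[-0.5,-0.78,0],-0.03],[1,[-0.55,-0.92,0],-0.036],[1,[-0.55,-0.92,0],-0.044],[1,[-0.55,-0.92,0],-0.05],[1,[-0.55,-0.92,0],-0.0546]]'

```text
t: 12.65
eef_pos: [0.4868, 0.0542, 0.131]
tool_rot: [-0.002, -0.048, 0.999, -0.0]
contact_force: [-0.5, 0.1, -0.7]
gripper_width: 0.563
grasp_force: 72.8
```

Run:
```python
from h import *
delta(.461,-.127,.11,95.5)
```

```text
t 12.65 tcp [0.4868 0.0542 0.131 ] yang 95.5 w 0.563 F [-0.5  0.1 -0.7] g 72.8 q [-0.48  0.31  0.29  2.1  -0.13  0.75  1.56]
shift [ 0.216 -0.889  0.106] turn 0.0001
```

Emit:
apply_moves --deltas '[[1,[0.05,-0.1,0],0],[1,[0.1,-0.25,0],0],[1,[0.14,-0.42,0],0],[1,[0.17,-0.6,0],0],[1,[0.2,-0.75,0],0],[1,[0.216,-0.85,0.05],0],[1,[0.216,-0.889,0.1],0],[1,[0.216,-0.889,0.105],0],[1,[0.216,-0.889,0.105],0],[1,[0.216,-0.889,0.105],0]]'

```text
t: 13.65
eef_pos: [0.4623, -0.1249, 0.1116]
tool_rot: [-0.0, -0.049, 0.999, 0.0]
contact_force: [0.2, -0.3, -0.9]
gripper_width: 0.568
grasp_force: 72.8
```

Run:
```python
from h import *
delta(.461,-.127,.0395,95.5)
s=bot.read_camera("scene")
cv2.imwrite("pics/s8.png",cv2.resize(s["color"][70:240,280:480,::-1],None,fx=3.5,fy=3.5))
```

```text
t 13.65 tcp [ 0.4623 -0.1249  0.1116] yang 95.6 w 0.568 F [ 0.2 -0.3 -0.9] g 72.8 q [-0.16  0.33  0.35  2.14 -0.18  0.69  1.98]
shift [ 0.007 -0.01   0.36 ] turn 0.0004
```

View pics/s8.png

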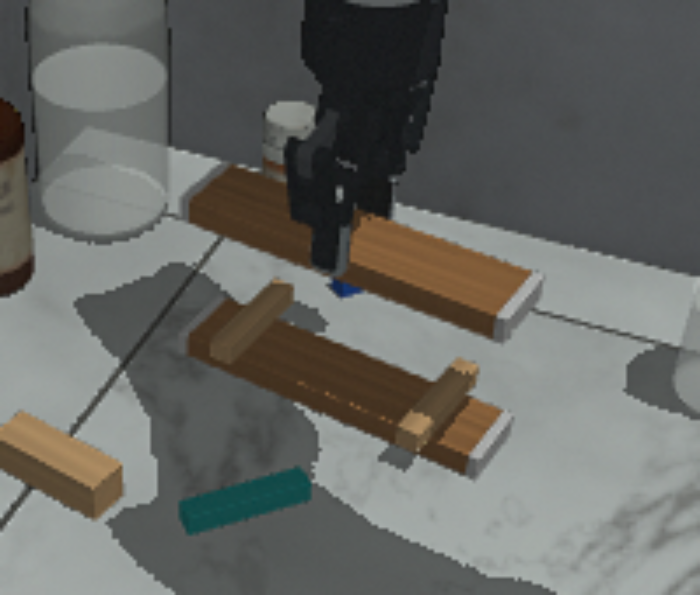

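The board hangs parallel above the pile. I compare its near-end corners with the bottom board's before lowering.

Run:
```python
from h import *
s=bot.read_camera("scene")
f=lambda a,z:(plane(s,np.array(a)/3.5-.3+[280,70],z)[:,:2]*1000).round(1).tolist()
print("up",f([(543,272),(496,316),(188,202),(226,163)],.1116-.004+.018)," low",f([(512,413),(470,453),(188,336),(228,297)],.018))
```

```text
up [[354.6, -162.4], [354.0, -109.5], [557.5, -86.8], [567.2, -136.3]]  low [[354.8, -160.4], [355.5, -112.3], [558.9, -89.4], [565.0, -139.8]]
```

Corners agree within 3 mm. Lower, release, and lift.

Emit:
apply_moves --deltas '[[1,[0.007,-0.01,0.12],0],[1,[0.007,-0.01,0.22],0],[1,[0.007,-0.01,0.29],0],[1,[0.007,-0.01,0.33],0],[1,[0.007,-0.01,0.35],0],[1,[0.007,-0.01,0.36],0],[1,[0.007,-0.01,0.363],0],[1,[0.007,-0.01,0.363],0],[1,[0.007,-0.01,0.363],0]]'

```text
t: 14.65
eef_pos: [0.4612, -0.1285, 0.0395]
tool_rot: [0.0, -0.048, 0.999, -0.0]
contact_force: [0.3, -0.3, -1.1]
gripper_width: 0.562
grasp_force: 72.8
```

Emit:
apply_moves --deltas '[[0.35,[0,0,0],0],[0.25,[0,0,0],0],[0.1,[0,0,0],0],[0,[0,0,0],0],[0,[0,0,0],0],[0,[0,0,-0.08],0],[0,[0,0,-0.2],0],[0,[0,0,-0.4],0],[0,[0,0,-0.6],0],[0,[0,0,-0.7],0],[0,[0,0,-0.7],0]]'

```text
t: 15.75
eef_pos: [0.4628, -0.1289, 0.182]
tool_rot: [0.003, -0.048, 0.999, -0.0]
contact_force: [0.8, 0.6, 0.7]
gripper_width: 1.0
grasp_force: 0.0
```

Run:
```python
from h import *
delta(.461,-.127,.0395,95.5)
s=bot.read_camera("scene")
cv2.imwrite("pics/s9.png",cv2.resize(s["color"][70:240,280:480,::-1],None,fx=3.5,fy=3.5))
```

```text
t 15.75 tcp [ 0.4628 -0.1289  0.182 ] yang 95.5 w 1.0 F [0.8 0.6 0.7] g 0.0 q [-0.2   0.22  0.4   2.09 -0.11  0.85  1.93]
shift [0.013 0.011 0.712] turn -0.0
```

View pics/s9.png

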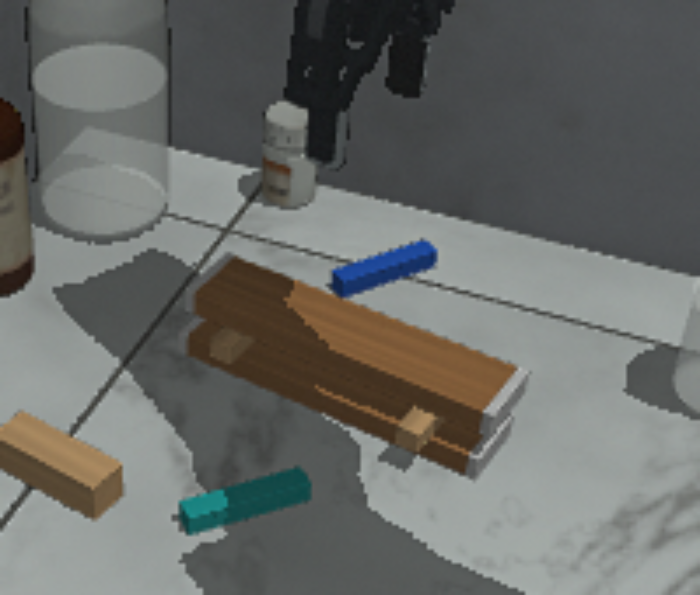

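The second board lies flat on both sticks, straight above the bottom one, and the gripper is clear. Handing in.

```bash
python3 -c "
from station import bot
print(bot.hand_in())"
```

```text
the job is handed in; nothing more can be done
None
```

The job is handed in, with no verdict returned: the matching stick lies across the bare pencil line, the second board rests on both sticks straight above the bottom board, the thick stick was not touched, and everything was let go by about 16 s of the 51 s allowed.

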